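# Uncover the specimen and bring it under the microscope

## Robot

A 7-joint arm with a two-finger parallel gripper is mounted at the origin on the work surface. World frame = base frame: x ahead of the robot, y to its left, z up, the work surface at z = 0. Lengths are in m, angles in rad, forces in N, time in s.
With the tool pointing down it reaches from about 0.425 to 0.8 m from the base axis. Payload 8.3 kg.
Tool frame: the origin (TCP) lies between the finger pads, 19 mm behind the fingertips; this is the grasp point; z points along the fingers, y is the line along which they close (so a half turn about z gives the same grasp; the last joint's range is limited). The gripper opens to 85 mm and grips with 20 to 120 N. Pads are 22 mm wide; open, the fingers measure 114 mm over their backs; the gripper's body (76 mm by 85 mm) begins 54 mm behind the grasp point. The pads swing forward as they close: fully open they stand 13 mm farther back than shut.
Start: joints at [1.21, 0.383, 0.016, 1.37, -0.006, 1.388, -0.046], TCP at [0.183, -0.597, 0.25] pointing down, gripper open.
Joint ranges: [-2.95, 2.95], [-0.25, 2.06], [-1.52, 1.56], [0.18, 2.33], [-1.44, 4.58], [0.02, 2.06], [-3.01, 3.01]. Speed limits (rad/s): [2.39, 2.39, 3.01, 3.01, 3.14, 3.14, 3.14].

## Interface

Orientations are given as a 3x3 rotation matrix whose columns are the frame's x, y, z axes.
In Python, from plant import env gives the robot as it stands.
- The arm moves only by the shell command python3 drive.py [OPENING] [FORCE], which reads ROWS from standard input. ROWS is a JSON object with one list for each field, all of the same length, 1 to 10, a row being the entries at one place: x, y, z (the shift in shares of the most that a row can go, 1 being 62.5 mm), wx, wy, wz (a rotation vector in units of 0.05 rad); each row shifts and turns the commanded pose from where the row before left it, along the tool's axes as they then stand; what a row does not reach is not made up. A row lasts 1/8 s, in which the tool goes at most 0.0625 m and 0.188 rad, less where a joint would pass 70% of its speed; a pose out of reach is approached as far as the arm can. OPENING is the finger opening in m, set as the command begins (- or left out keeps the last). The fingers move at their own pace and stop on an object; FORCE is the grip in N (left out, the last holds). Time passes only in rows, so rows that do not move let the fingers close. It prints the time, the measured TCP pose, the force, the opening and the grip force at its end. Input that does not fit is refused with a message, and nothing moves.
- env.get_obs(): the state, without advancing time (a new reading comes with each control period).
- env.get_image(name): name is "side" or "top" or "wrist"; returns the picture (384x512x3 uint8, red, green, blue); there is no depth.
- env.calibration(name): a dict with "fov_y" (degrees; the focal length in pixels is half the picture's height over the tangent of half this angle, whatever the lens; pixels are square), "cx", "cy" (the principal point, pixels), "position" and "rotation" of the camera in the world. Camera axes: x right, y down, z forward; pixel columns grow to the right and rows downward; lengths in m; the calibration is good to about 2 mm. A picture is of the moment at which its call begins: read the wrist's pose just before it. calibration takes no time and is no camera call; for the wrist camera it gives the pose at the moment of the call.
- env.hand_in(): hands the job in; it is judged then, once.
The state is a dict: "t": time; "joint_positions": joint angles; "qd": joint speeds; "effort": joint torques, N m; "eef_pos": TCP position; "ee_rot": TCP orientation; "contact_force": force on the tool from outside, world axes, zero at the start; "torque": the same for the moment, N m; "opening": finger opening in m; "grasp_force": force on a finger pad.
Only numpy, scipy, OpenCV 4.12 (cv2) and the standard library are available. Lean on these libraries where they do the work, as an engineer would, in place of code of your own. Each camera call takes 0.05 s, during which the arm holds its last target. There are 200 camera calls.

## Task

Turn the jar's bayonet lid anticlockwise until its lugs are clear of the claws, lift it off by its grip bar and set it down gently, right way up, on the middle of the cork pad. Then move the carriage by its tab until the white cross on the sherd is exactly under the microscope's objective, and let go. Do not touch the microscope, do not drop the lid, and leave everything else on the bench where it is.

Things in the scene. Friction and masses are not known exactly. Their poses are not given: they have to be found in the camera images.
- lid: Grey round bayonet lid on the jar, 0.25 kg. Origin on its axis under its spigot; z up, x along its grip bar and two lugs. Spigot 90 mm across, z 0 to 6 mm (inside the jar); disc 116 mm across, z 6 to 14; lugs at +x and -x, 34 mm wide, z 6 to 14, reaching 72 mm from the axis; black upright grip bar 70 mm long (x), 16 thick (y), z 14 to 52. Turns easily about the jar's axis.
- lid_grip (a point): Point on the lid's axis, 40 mm above the lid's origin, in the middle of the grip bar, 12 mm below its top: a good TCP point. Axes as the lid's.
- claw (a point): Centre of the +x claw's top, 101 mm above the table, 72 mm from the jar's axis; an equal one stands at -x. Steel lips 6 mm thick over the lugs, 2 mm play, 27 deg each way seen from the axis, a stop at the clockwise end. The lid, at first within 7 deg of the claws' line, is free once its x axis is turned 45 deg anticlockwise (from above) off that line; at 50 to 120 deg it lifts straight out.
- jar_rim (a point): Centre of the rim of the jar, a white ring 116 mm across outside, 96 inside, fixed on the carriage; rim 85 mm above the table. Axes are the carriage's: y along the rail towards the microscope, x across it. The claws stand at +x and -x, 62 to 81 mm from here. The seated lid's origin is 6 mm below this point, with 3 mm play all round.
- carriage (a joint): Travel of the slide carriage in m: 0 at the start, grows to at most 0.26 as it runs along its rail towards the microscope. Needs about 5 N and stays where it is left.
- spot (a point): The white cross on top of the blue sherd (38 x 30 x 8 mm, on a round black plinth fixed inside the jar), on the jar's axis, 68 mm above the table, hidden under the lid at first. Its axes are the carriage's: y along the rail towards the microscope, x across it.
- tab_grip (a point): Point in the upright black tab fixed on the carriage, 145 mm from the jar's axis on the side away from the microscope (-y of the rail): tab 50 mm wide across the rail (x), 16 mm thick along it (y), top 110 mm above the table. The point is 15 mm below its top: a good TCP point. Axes as the carriage's.
- microscope: The stereo microscope on its stand, fixed. Origin on the table under the objective, z up, axes parallel to the rail's. Objective and head are a vertical stack from 150 to 385 mm above the table, 66 mm across; the boom and column stand on the +x +y side, eyepieces to +y, 130 mm out at most. Not to be touched.
- objective_tip (a point): Centre of the objective's lower end (24 mm across), 150 mm above the table, exactly over the line along which the spot travels, 150 to 210 mm from its start.
- pad: Flat square cork pad, 180 x 180 x 5 mm, fixed on the table. Origin at the centre of its underside, z up.
- bottle: Bystander: amber bottle, 66 mm across, 150 mm tall. Origin at the centre of its underside (tools: under mid-length). Leave it where it is.
- pot: Bystander: small glass screw-top pot, 72 mm across, 85 mm tall. Origin at the centre of its underside (tools: under mid-length). Leave it where it is.
- mug: Bystander: white mug, 80 mm across, 90 mm tall. Origin at the centre of its underside (tools: under mid-length). Leave it where it is.
- spatula: Bystander: spatula lying flat, 200 mm long. Origin at the centre of its underside (tools: under mid-length). Leave it where it is.
- brush: Bystander: brush lying flat, 180 mm long. Origin at the centre of its underside (tools: under mid-length). Leave it where it is.
- tray: Bystander: empty dark wooden tray, 140 x 140 x 45 mm. Origin at the centre of its underside (tools: under mid-length). Leave it where it is.
- loupe: Bystander: black ring-shaped loupe, 60 mm across, 35 mm tall. Origin at the centre of its underside (tools: under mid-length). Leave it where it is.

How it is judged:
By the outcome, as a careful person would: the job done as asked, in the order asked, and still so for the second after the job is handed in, with the robot touching nothing.
It also fails if it takes over 67 s, if anything falls off the work surface, if the arm or the gripper's body presses on something with over 40 N, if the wrist force passes 120 N, or if a joint passes its speed limit or range.

## Working session

There is one attempt and no reset: what is moved stays moved. The work goes in short steps, Python scripts to look and compute and a shell command to move; the robot and the scene stay as the last step left them, time stands still between calls to the robot, and variables do not carry over. Pictures are saved under pics/ and viewed, at most 10 in all, crops included, and the job is handed in when it is done.

```bash
ls; mkdir -p pics; python3 - <<'E'
from plant import env
import cv2,numpy as np
np.set_printoptions(precision=4,suppress=True)
o=env.get_obs();print(o['t'],o['eef_pos'],o['ee_rot'],o['opening'])
for n in("top","side"):
    c=env.calibration(n);print(n,c)
    cv2.imwrite(f'pics/{n}0.png',cv2.resize(env.get_image(n)[:,:,::-1],(800,600),interpolation=cv2.INTER_CUBIC))
E
```

```text
drive.py
pics
plant.py
0.0 [ 0.1833 -0.597   0.249 ] [[ 0.956   0.2935 -0.0006]
 [ 0.2935 -0.956   0.0018]
 [-0.     -0.0019 -1.    ]] 0.0853967742564267
top {'fov_y': 48.59460951543713, 'cx': 251.31548939084786, 'cy': 189.09805315139332, 'position': array([0.4283, 0.1087, 1.5611]), 'rotation': array([[ 0.0255, -0.9938,  0.1079],
       [-0.9997, -0.0259, -0.0024],
       [ 0.0052, -0.1078, -0.9942]])}
side {'fov_y': 56.29574052166219, 'cx': 258.1282923090957, 'cy': 188.78284668055295, 'position': array([0.1451, 0.7924, 0.9401]), 'rotation': array([[-0.8634, -0.3474,  0.3658],
       [-0.5043,  0.6103, -0.6109],
       [-0.011 , -0.7119, -0.7022]])}
```

View pics/top0.png

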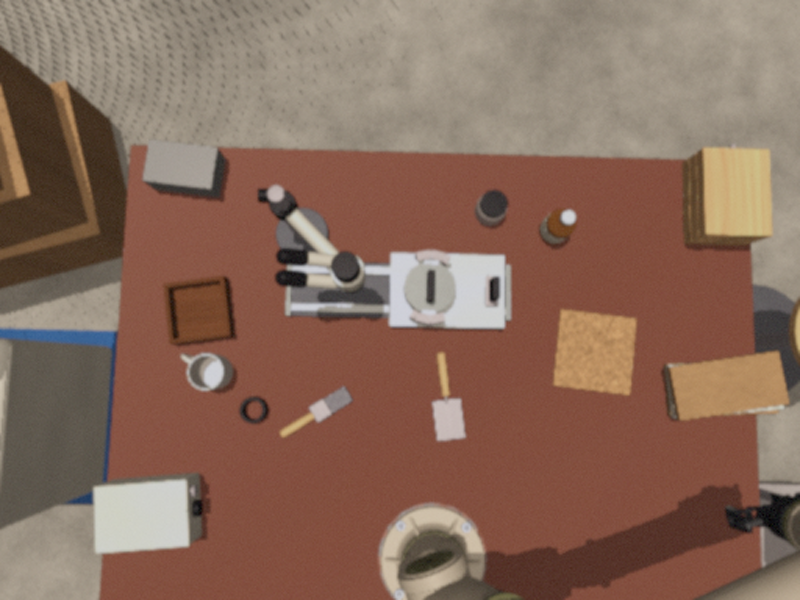

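View pics/side0.png

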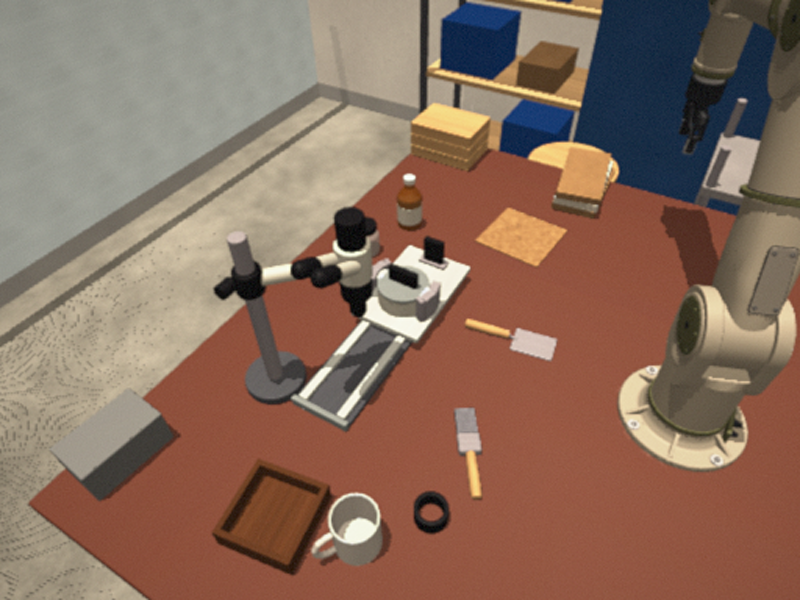

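The top view shows the lid (430,288), the tab (494,290), the pad (595,352) and the microscope head (346,270), all in 800-px coordinates. I'll enlarge that area.

```bash
python3 - <<'E'
from plant import env
import cv2
im=env.get_image("top")[:,:,::-1]
cv2.imwrite('pics/crop1.png',cv2.resize(im[150:260,210:410],None,fx=4,fy=4,interpolation=cv2.INTER_CUBIC))
E
```

```text
(no output)
```

View pics/crop1.png

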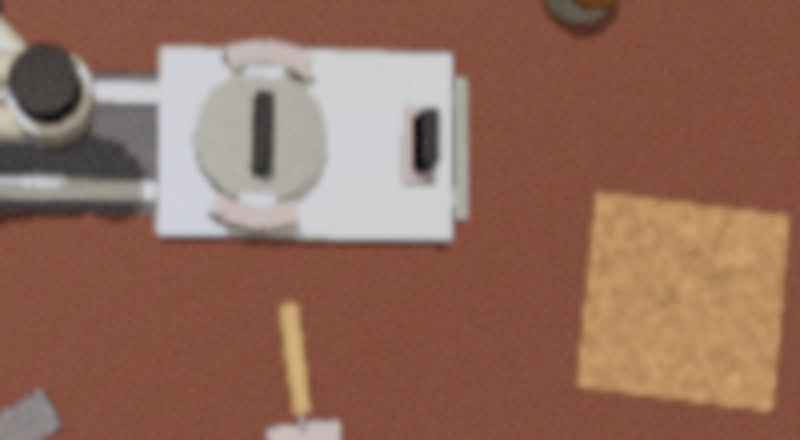

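```bash
cat > h.py <<'E'
from plant import env
import numpy as np
np.set_printoptions(precision=4,suppress=True)
def ray(c,u,v):
    f=192/np.tan(np.radians(c['fov_y'])/2)
    d=np.array(c['rotation'])@np.array([(u-c['cx'])/f,(v-c['cy'])/f,1]); return np.array(c['position']),d
def atz(c,u,v,z):
    p,d=ray(c,u,v); return p+d*(z-p[2])/d[2]
def proj(c,P):
    f=192/np.tan(np.radians(c['fov_y'])/2)
    q=np.array(c['rotation']).T@(np.array(P)-c['position']); return np.array([c['cx']+f*q[0]/q[2],c['cy']+f*q[1]/q[2]])
E
python3 - <<'E'
from h import *
c=env.calibration('top')
T=lambda x,y,z:atz(c,210+(x-1.5)/4,150+(y-1.5)/4,z)
P={k:T(*v) for k,v in dict(bar=(263,134,.131),b1=(264,92,.131),b2=(262,177,.131),disc=(261,138,.093),cl1=(270,53,.101),cl2=(255,215,.101),tab=(428,141,.11),tab1=(428,110,.11),tab2=(428,172,.11),e1=(158,45,.03),e2=(452,52,.03),e3=(452,241,.03),e4=(158,237,.03),head=(44,83,.385)).items()}
for k,v in P.items(): print(k,v)
pc=np.array([T(*p,.005) for p in((597,192),(789,213),(774,411),(577,387))]);print(pc,pc.mean(0),np.linalg.norm(np.diff(pc,axis=0),axis=1))
s=env.calibration('side')
print('obj side',atz(s,357/1.5625,310/1.5625,.15))
w=env.calibration('wrist');o=env.get_obs();print(w, o['ee_rot'].T@(w['position']-o['eef_pos']), o['ee_rot'].T@w['rotation'])
E
```

```text
bar [0.606  0.0243 0.131 ]
b1 [0.642  0.0242 0.131 ]
b2 [0.5694 0.0245 0.131 ]
disc [0.6072 0.0238 0.093 ]
cl1 [0.6809 0.0178 0.101 ]
cl2 [0.5394 0.0281 0.101 ]
tab [ 0.6063 -0.1189  0.11  ]
tab1 [ 0.6332 -0.1186  0.11  ]
tab2 [ 0.5795 -0.1191  0.11  ]
e1 [0.6978 0.1157 0.03  ]
e2 [ 0.6984 -0.1526  0.03  ]
e3 [ 0.5259 -0.1539  0.03  ]
e4 [0.5227 0.1111 0.03  ]
head [0.6064 0.193  0.385 ]
[[ 0.576  -0.2912  0.005 ]
 [ 0.5612 -0.4677  0.005 ]
 [ 0.3807 -0.4515  0.005 ]
 [ 0.3978 -0.2727  0.005 ]] [ 0.4789 -0.3708  0.005 ] [0.1771 0.1812 0.1797]
obj side [0.6143 0.186  0.15  ]
{'fov_y': 68.81820315844598, 'cx': 254.68373411393955, 'cy': 191.83727311844908, 'position': array([ 0.2651, -0.5725,  0.3718]), 'rotation': array([[ 0.293 , -0.9029, -0.3145],
       [-0.9561, -0.2775, -0.0942],
       [-0.0022,  0.3283, -0.9446]])} [ 0.0854  0.0002 -0.1227] [[-0.0005 -0.9446 -0.3283]
 [ 1.     -0.0002 -0.0008]
 [ 0.0007 -0.3283  0.9446]]
```

The manual's scale: shifts go in shares of 62.5 mm and turns go in units of 0.05 rad. Converting my numbers, -0.047 m is -0.752, 0.032 m is 0.512, 0.149 rad is 2.98.

```bash
echo '{"x": [0, 0, 0.512, 0.512, 0.512, 0.512, 0.512, 0.512], "y": [0, 0, -0.752, -0.752, -0.752, -0.752, -0.752, -0.752], "z": [0, 0, 0, 0, 0, 0, 0, 0], "wx": [0, 0, 0, 0, 0, 0, 0, 0], "wy": [0, 0, 0, 0, 0, 0, 0, 0], "wz": [2.98, 2.98, 0, 0, 0, 0, 0, 0]}' | python3 drive.py 0.085; echo '{"x": [0.512, 0.512, 0.512, 0.512, 0.512, 0.512, 0], "y": [-0.752, -0.752, -0.752, -0.752, -0.752, -0.752, 0], "z": [0, 0, 0, 0, 0, 0, 0], "wx": [0, 0, 0, 0, 0, 0, 0], "wy": [0, 0, 0, 0, 0, 0, 0], "wz": [0, 0, 0, 0, 0, 0, 0]}' | python3 drive.py
python3 - <<'E'
from h import *
import cv2
c=env.calibration('wrist');im=env.get_image('wrist')[:,:,::-1]
np.save('pics/w1.npy',c,allow_pickle=True);o=env.get_obs();print(o['t'],o['eef_pos'],o['ee_rot'],o['joint_positions'])
cv2.imwrite('pics/w1.png',cv2.resize(im,(800,600),interpolation=cv2.INTER_CUBIC))
E
```

```text
t: 1.15
eef_pos: [0.3762, -0.3138, 0.2499]
ee_rot: [[1.0, -0.0, -0.0], [-0.0, -1.0, -0.0], [-0.0, 0.0, -1.0]]
contact_force: [0.4, -0.5, -0.2]
opening: 0.0852
grasp_force: 0.0
t: 2.02
eef_pos: [0.5686, -0.0275, 0.2493]
ee_rot: [[1.0, 0.008, -0.001], [0.008, -1.0, 0.003], [-0.0, -0.003, -1.0]]
contact_force: [0.5, -0.2, 0.7]
opening: 0.0849
grasp_force: 0.0
2.075 [ 0.5679 -0.0309  0.2494] [[ 1.      0.0045 -0.001 ]
 [ 0.0045 -1.      0.0013]
 [-0.001  -0.0013 -1.    ]] [ 0.3372  0.293  -0.4231  1.5144  0.1202  1.3611 -1.6614]
```

View pics/w1.png

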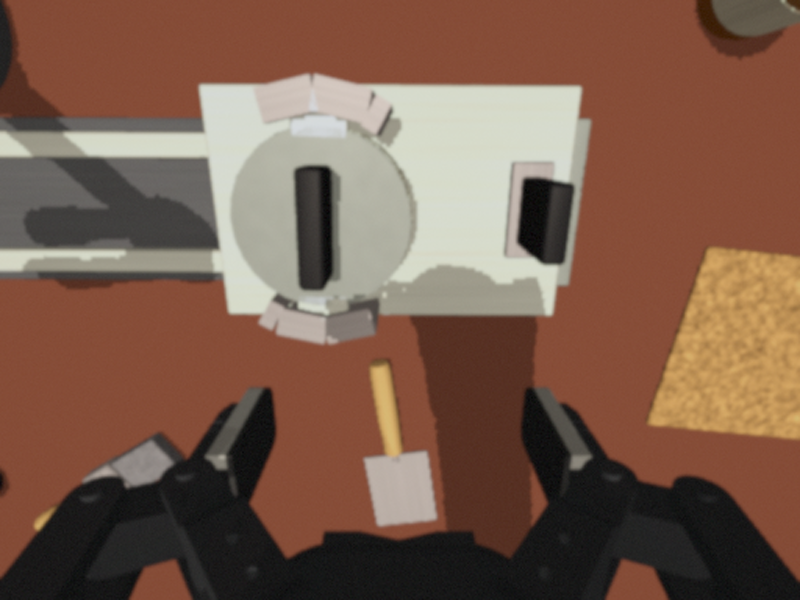

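```bash
python3 - <<'E'
from h import *
c=np.load('pics/w1.npy',allow_pickle=True).item();print(c['position'])
k=1.5625
for n,(u,v,z) in dict(barF=(308,168,.131),barN=(313,288,.131),discL=(231,213,.093),discR=(415,213,.093),cl1=(313,92,.101),cl2=(327,323,.101),cl1a=(256,88,.101),cl1b=(372,92,.101),cl2a=(275,318,.101),cl2b=(377,322,.101),tabL=(524,180,.11),tabR=(573,186,.11),tabNL=(541,262,.11),tabNR=(566,262,.11),padTL=(708,248,.005),e1=(200,85,.03),e2=(581,86,.03)).items(): print(n,atz(c,(u-.5)/k,(v-.5)/k,z))
E
```

```text
[ 0.6541 -0.0273  0.3719]
barF [0.6436 0.0213 0.131 ]
barN [0.5772 0.0224 0.131 ]
discL [0.6144 0.0793 0.093 ]
discR [ 0.6153 -0.0369  0.093 ]
cl1 [0.6833 0.022  0.101 ]
cl2 [0.5432 0.0206 0.101 ]
cl1a [0.6851 0.0539 0.101 ]
cl1b [ 0.6836 -0.0111  0.101 ]
cl2a [0.5465 0.0551 0.101 ]
cl2b [ 0.5443 -0.0128  0.101 ]
tabL [ 0.6371 -0.0989  0.11  ]
tabR [ 0.6339 -0.1276  0.11  ]
tabNL [ 0.5885 -0.1143  0.11  ]
tabNR [ 0.5887 -0.1296  0.11  ]
padTL [ 0.5757 -0.2894  0.005 ]
e1 [0.6949 0.1147 0.03  ]
e2 [ 0.6962 -0.1544  0.03  ]
```

In the tool's units: 0.03 m is 0.48, -0.026 m is -0.416.

```bash
echo '{"x": [0.32, 0.32, 0, 0, 0, 0, 0], "y": [-0.416, -0.416, 0, 0, 0, 0, 0], "z": [0, 0, 0.48, 0.48, 0, 0, 0], "wx": [0, 0, 0, 0, 0, 0, 0], "wy": [0, 0, 0, 0, 0, 0, 0], "wz": [0, 0, 0, 0, 0, 0, 0]}' | python3 drive.py
python3 - <<'E'
from h import *
import cv2
c=env.calibration('wrist');im=env.get_image('wrist')[:,:,::-1]
np.save('pics/w2.npy',c,allow_pickle=True);o=env.get_obs();print(o['t'],o['eef_pos'],o['ee_rot'],proj(c,o['eef_pos']))
print([proj(c,[x,.0225,.131])*1.5625 for x in(.574,.609,.644)])
cv2.imwrite('pics/w2.png',cv2.resize(im,(800,600),interpolation=cv2.INTER_CUBIC))
E
```

```text
t: 2.95
eef_pos: [0.6083, 0.0181, 0.1918]
ee_rot: [[1.0, -0.001, 0.003], [-0.001, -1.0, -0.0], [0.003, 0.0, -1.0]]
contact_force: [0.7, 0.4, -0.2]
opening: 0.0853
grasp_force: 0.0
3.0 [0.6082 0.0183 0.1916] [[ 1.     -0.0006  0.0024]
 [-0.0006 -1.      0.    ]
 [ 0.0024 -0.     -1.    ]] [254.5674 270.5438]
[array([389.292 , 408.9631]), array([388.6993, 343.1089]), array([388.0354, 269.3348])]
```

View pics/w2.png

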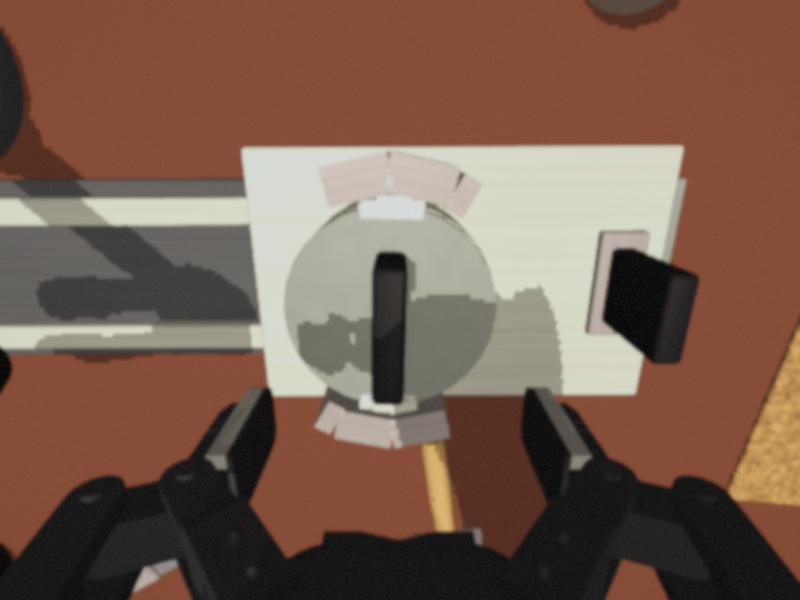

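The bar is at px 389, upright, from 270 to 402, which fits a bar centre of (0.610, 0.0225). I'll descend and grip.

In the tool's units: -0.004 m is -0.064, 0.025 m is 0.4.

```bash
echo '{"x": [0.032, 0, 0, 0, 0, 0], "y": [-0.064, 0, 0, 0, 0, 0], "z": [0.4, 0.4, 0.24, 0.12, 0, 0], "wx": [0, 0, 0, 0, 0, 0], "wy": [0, 0, 0, 0, 0, 0], "wz": [0, 0, 0, 0, 0, 0]}' | python3 drive.py; echo '{"x": [0, 0, 0, 0, 0, 0], "y": [0, 0, 0, 0, 0, 0], "z": [0, 0, 0, 0, 0, 0], "wx": [0, 0, 0, 0, 0, 0], "wy": [0, 0, 0, 0, 0, 0], "wz": [0, 0, 0, 0, 0, 0]}' | python3 drive.py 0.005 50
```

```text
t: 3.75
eef_pos: [0.6101, 0.0225, 0.1185]
ee_rot: [[1.0, -0.0, 0.002], [-0.0, -1.0, 0.0], [0.002, -0.0, -1.0]]
contact_force: [0.0, 0.8, 1.0]
opening: 0.0852
grasp_force: 0.0
t: 4.5
eef_pos: [0.6097, 0.0225, 0.1177]
ee_rot: [[1.0, -0.0, 0.0], [-0.0, -1.0, 0.0], [0.0, -0.0, -1.0]]
contact_force: [-0.2, -0.4, 1.7]
opening: 0.0155
grasp_force: 51.0
```

```bash
echo '{"x": [0, 0, 0, 0, 0, 0], "y": [0, 0, 0, 0, 0, 0], "z": [0, 0, 0, 0, 0, 0], "wx": [0, 0, 0, 0, 0, 0], "wy": [0, 0, 0, 0, 0, 0], "wz": [-1.2, -1.2, -1.2, -1.2, -1.2, 0]}' | python3 drive.py; echo '{"x": [0, 0, 0, 0, 0, 0, 0, 0, 0, 0], "y": [0, 0, 0, 0, 0, 0, 0, 0, 0, 0], "z": [0, 0, 0, 0, 0, 0, 0, 0, 0, 0], "wx": [0, 0, 0, 0, 0, 0, 0, 0, 0, 0], "wy": [0, 0, 0, 0, 0, 0, 0, 0, 0, 0], "wz": [-2, -2, -2, -2, -2, -2, -2, -2, 0, 0]}' | python3 drive.py
```

```text
t: 5.25
eef_pos: [0.6097, 0.0225, 0.1177]
ee_rot: [[0.955, 0.295, 0.0], [0.295, -0.955, 0.0], [0.0, -0.0, -1.0]]
contact_force: [1.1, 0.4, 2.8]
opening: 0.0156
grasp_force: 50.9
t: 6.5
eef_pos: [0.6097, 0.0225, 0.1178]
ee_rot: [[0.456, 0.89, 0.001], [0.89, -0.456, 0.0], [0.0, 0.0, -1.0]]
contact_force: [0.5, -0.5, 3.1]
opening: 0.0153
grasp_force: 51.0
```

In the tool's units: -0.01 m is -0.16, -0.004 m is -0.064.

```bash
echo '{"x": [0, 0, 0, 0, 0, 0], "y": [0, 0, 0, 0, 0, 0], "z": [-0.064, -0.064, -0.064, -0.064, -0.16, 0], "wx": [0, 0, 0, 0, 0, 0], "wy": [0, 0, 0, 0, 0, 0], "wz": [0, 0, 0, 0, 0, 0]}' | python3 drive.py; echo '{"x": [0, 0, 0, 0, 0, 0], "y": [0, 0, 0, 0, 0, 0], "z": [-0.48, -0.48, -0.48, -0.32, 0, 0], "wx": [0, 0, 0, 0, 0, 0], "wy": [0, 0, 0, 0, 0, 0], "wz": [0, 0, 0, 0, 0, 0]}' | python3 drive.py
python3 - <<'E'
from h import *
import cv2
o=env.get_obs();ct=env.calibration('top');cs=env.calibration('side')
t=env.get_image('top')[:,:,::-1];w=env.get_image('wrist')[:,:,::-1]
cv2.imwrite('pics/t3.png',np.hstack([cv2.resize(t[130:270,190:390],(400,280),interpolation=cv2.INTER_CUBIC),cv2.resize(w,(373,280))]))
print(o['t'],o['eef_pos'])
E
```

```text
t: 7.25
eef_pos: [0.6102, 0.0227, 0.1448]
ee_rot: [[0.454, 0.891, 0.002], [0.891, -0.454, 0.0], [0.001, 0.002, -1.0]]
contact_force: [0.3, 0.4, -1.8]
opening: 0.0153
grasp_force: 50.4
t: 8.0
eef_pos: [0.6091, 0.0223, 0.2523]
ee_rot: [[0.454, 0.891, -0.001], [0.891, -0.454, -0.0], [-0.001, -0.001, -1.0]]
contact_force: [0.2, -2.0, -2.9]
opening: 0.015
grasp_force: 50.5
8.0 [0.6091 0.0223 0.2523]
```

View pics/t3.png

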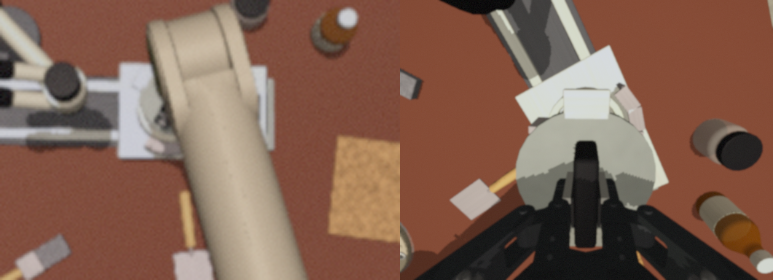

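The lid is held level and clear of the jar. I'll carry it to the pad.

```bash
echo '{"x": [-0.48, -0.704, -0.704, -0.704, -0.704, -0.704, -0.704, -0.704, -0.64, -0.48], "y": [0.072, 0.1072, 0.1072, 0.1072, 0.1072, 0.1072, 0.1072, 0.1072, 0.096, 0.072], "z": [0, 0, 0, 0, 0, 0, 0, 0, 0, 0], "wx": [0, 0, 0, 0, 0, 0, 0, 0, 0, 0], "wy": [0, 0, 0, 0, 0, 0, 0, 0, 0, 0], "wz": [0, 0, 0, 0, 0, 0, 0, 0, 0, 0]}' | python3 drive.py; echo '{"x": [0, 0, 0, 0, 0, 0], "y": [0, 0, 0, 0, 0, 0], "z": [0.64, 0.64, 0.64, 0.32, 0, 0], "wx": [0, 0, 0, 0, 0, 0], "wy": [0, 0, 0, 0, 0, 0], "wz": [0, 0, 0, 0, 0, 0]}' | python3 drive.py
python3 - <<'E'
from h import *
import cv2
o=env.get_obs();c=env.calibration('wrist');w=env.get_image('wrist')[:,:,::-1]
np.save('pics/w4.npy',c,allow_pickle=True)
cv2.imwrite('pics/w4.png',cv2.resize(w,(800,600),interpolation=cv2.INTER_CUBIC))
print(o['t'],o['eef_pos'],o['ee_rot'].T@(np.array([.4785,-.370,0])-o['eef_pos']))
s=env.get_image('side');np.save('pics/s4.npy',s)
E
```

```text
t: 9.35
eef_pos: [0.4781, -0.3712, 0.2522]
ee_rot: [[0.455, 0.89, -0.002], [0.89, -0.455, 0.001], [-0.0, -0.002, -1.0]]
contact_force: [0.7, 1.0, -2.7]
opening: 0.0152
grasp_force: 50.3
t: 10.1
eef_pos: [0.48, -0.3693, 0.1142]
ee_rot: [[0.454, 0.891, 0.001], [0.891, -0.454, -0.0], [0.0, 0.001, -1.0]]
contact_force: [-0.6, -1.0, -1.9]
opening: 0.0153
grasp_force: 50.3
10.1 [ 0.48   -0.3693  0.1142] [-0.0013 -0.0011  0.1142]
```

View pics/w4.png

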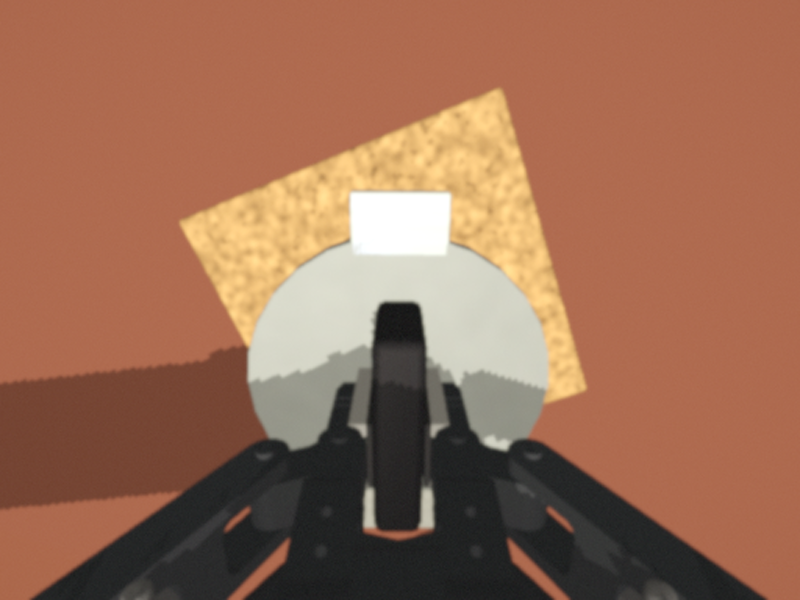

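```bash
python3 - <<'E'
from h import *
c=np.load('pics/w4.npy',allow_pickle=True).item();k=1.5625
P=[atz(c,(u-.5)/k,(v-.5)/k,.005) for u,v in((180,221),(501,88),(586,388))]
print(P,(P[0]+P[2])/2,[np.linalg.norm(P[i]-P[i+1]) for i in(0,1)])
o=env.get_obs();print(o['eef_pos'],o['ee_rot'].T@((P[0]+P[2])/2-o['eef_pos']))
E
```

```text
[array([ 0.4001, -0.2738,  0.005 ]), array([ 0.5753, -0.2918,  0.005 ]), array([ 0.5578, -0.4666,  0.005 ])] [ 0.4789 -0.3702  0.005 ] [np.float64(0.17617564552353), np.float64(0.17574503991153753)]
[ 0.4803 -0.3696  0.1149] [-0.0012 -0.0012  0.1099]
```

The pad's centre is (0.479, −0.370), within 2 mm of the earlier fix. I'll lower the lid slowly.

```bash
echo '{"x": [-0.016, 0, 0, 0, 0, 0, 0, 0, 0], "y": [-0.016, 0, 0, 0, 0, 0, 0, 0, 0], "z": [0.4, 0.32, 0.16, 0.08, 0, 0.048, 0.048, 0, 0], "wx": [0, 0, 0, 0, 0, 0, 0, 0, 0], "wy": [0, 0, 0, 0, 0, 0, 0, 0, 0], "wz": [0, 0, 0, 0, 0, 0, 0, 0, 0]}' | python3 drive.py; echo '{"x": [0, 0, 0, 0, 0], "y": [0, 0, 0, 0, 0], "z": [0.024, 0.016, 0.016, 0, 0], "wx": [0, 0, 0, 0, 0], "wy": [0, 0, 0, 0, 0], "wz": [0, 0, 0, 0, 0]}' | python3 drive.py
```

```text
t: 11.32
eef_pos: [0.4783, -0.3697, 0.0476]
ee_rot: [[0.454, 0.891, 0.0], [0.891, -0.454, -0.0], [0.0, 0.0, -1.0]]
contact_force: [-0.1, -0.5, -2.6]
opening: 0.0153
grasp_force: 50.3
t: 11.95
eef_pos: [0.4782, -0.3696, 0.044]
ee_rot: [[0.454, 0.891, -0.0], [0.891, -0.454, 0.0], [0.0, -0.0, -1.0]]
contact_force: [-0.6, -0.1, -2.6]
opening: 0.015
grasp_force: 50.4
```

```bash
echo '{"x": [0, 0, 0, 0], "y": [0, 0, 0, 0], "z": [0.0112, 0, 0, 0], "wx": [0, 0, 0, 0], "wy": [0, 0, 0, 0], "wz": [0, 0, 0, 0]}' | python3 drive.py; echo '{"x": [0, 0, 0, 0], "y": [0, 0, 0, 0], "z": [0.0112, 0, 0, 0], "wx": [0, 0, 0, 0], "wy": [0, 0, 0, 0], "wz": [0, 0, 0, 0]}' | python3 drive.py
```

```text
t: 12.45
eef_pos: [0.4784, -0.3696, 0.0437]
ee_rot: [[0.454, 0.891, 0.0], [0.891, -0.454, -0.0], [-0.0, 0.0, -1.0]]
contact_force: [-3.2, 2.8, 5.4]
opening: 0.0154
grasp_force: 51.3
t: 12.95
eef_pos: [0.4783, -0.3697, 0.0437]
ee_rot: [[0.454, 0.891, 0.0], [0.891, -0.454, -0.001], [-0.0, 0.0, -1.0]]
contact_force: [-5.5, 3.4, 11.8]
opening: 0.0152
grasp_force: 52.3
```

The lid is resting on the pad. I'll ease off, release and rise.

In the tool's units: -0.0006 m is -0.0096.

```bash
echo '{"x": [0, 0, 0], "y": [0, 0, 0], "z": [-0.0096, 0, 0], "wx": [0, 0, 0], "wy": [0, 0, 0], "wz": [0, 0, 0]}' | python3 drive.py - 20; echo '{"x": [0, 0, 0, 0, 0, 0], "y": [0, 0, 0, 0, 0, 0], "z": [0, 0, 0, 0, 0, 0], "wx": [0, 0, 0, 0, 0, 0], "wy": [0, 0, 0, 0, 0, 0], "wz": [0, 0, 0, 0, 0, 0]}' | python3 drive.py 0.085; echo '{"x": [0, 0, 0, 0, 0, 0], "y": [0, 0, 0, 0, 0, 0], "z": [-0.32, -0.48, -0.8, -0.96, -0.8, 0], "wx": [0, 0, 0, 0, 0, 0], "wy": [0, 0, 0, 0, 0, 0], "wz": [0, 0, 0, 0, 0, 0]}' | python3 drive.py; python3 -c "
from h import *
o=env.get_obs();print(o['t'],o['eef_pos'],o['joint_positions'],o['ee_rot'])"
```

```text
t: 13.32
eef_pos: [0.4783, -0.3696, 0.0437]
ee_rot: [[0.454, 0.891, 0.0], [0.891, -0.454, -0.0], [-0.0, 0.0, -1.0]]
contact_force: [-3.2, 1.7, 8.1]
opening: 0.0156
grasp_force: 51.7
t: 14.08
eef_pos: [0.4782, -0.3696, 0.0432]
ee_rot: [[0.454, 0.891, 0.0], [0.891, -0.454, 0.0], [0.0, 0.0, -1.0]]
contact_force: [-0.4, -0.5, 1.0]
opening: 0.0852
grasp_force: 0.0
t: 14.82
eef_pos: [0.4804, -0.3703, 0.2601]
ee_rot: [[0.453, 0.891, 0.008], [0.891, -0.453, -0.006], [-0.002, 0.01, -1.0]]
contact_force: [0.3, 0.1, -0.7]
opening: 0.0852
grasp_force: 0.0
14.825 [ 0.4804 -0.3703  0.2601] [ 0.9841  0.3772 -0.5152  1.3985  0.1866  1.4035 -0.0005] [[ 0.4534  0.8913  0.0083]
 [ 0.8913 -0.4533 -0.0063]
 [-0.0018  0.0102 -0.9999]]
```

```bash
echo '{"x": [0, 0, 0, 0, 0, 0, 0, 0], "y": [0, 0, 0, 0, 0, 0, 0, 0], "z": [0, 0, 0, 0, 0, 0, 0, 0], "wx": [0, 0, 0, 0, 0, 0, 0, 0], "wy": [0, 0, 0, 0, 0, 0, 0, 0], "wz": [3.66, 3.66, 3.66, 3.66, 3.66, 3.66, 0, 0]}' | python3 drive.py
python3 - <<'E'
from h import *
import cv2
t=env.get_image('top')[:,:,::-1];s=env.get_image('side')[:,:,::-1]
R=lambda a,f:cv2.resize(a,None,fx=f,fy=f,interpolation=cv2.INTER_CUBIC)
a=R(t[150:200,205:305],8);b=np.concatenate([R(s[130:280,170:335][:, :],1)],0)
cv2.imwrite('pics/t5.png',a)                       # top crop, origin (205,150) x8
b=R(s[120:240,190:310],5);cv2.imwrite('pics/s5.png',b)  # side crop origin (190,120) x5
o=env.get_obs();print(o['t'],o['eef_pos'],o['ee_rot'])
E
```

```text
t: 15.82
eef_pos: [0.4782, -0.3694, 0.2533]
ee_rot: [[1.0, 0.006, -0.0], [0.006, -1.0, 0.0], [-0.0, -0.0, -1.0]]
contact_force: [0.5, 0.6, -0.7]
opening: 0.0852
grasp_force: 0.0
15.925 [ 0.4782 -0.3696  0.2533] [[ 1.      0.0046  0.0001]
 [ 0.0046 -1.      0.0002]
 [ 0.0001 -0.0002 -1.    ]]
```

View pics/t5.png

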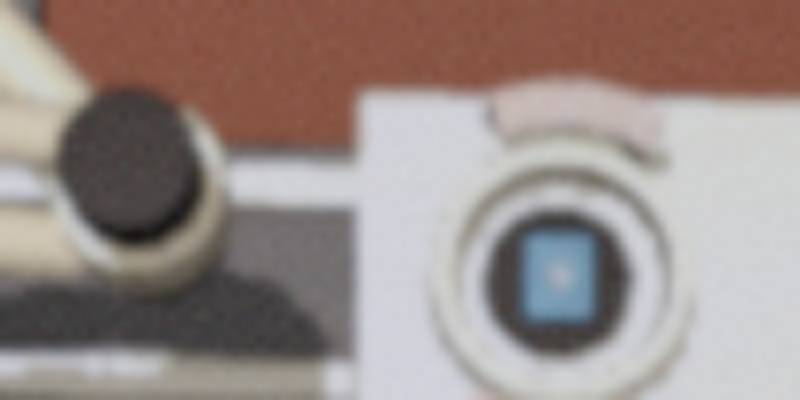

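View pics/s5.png

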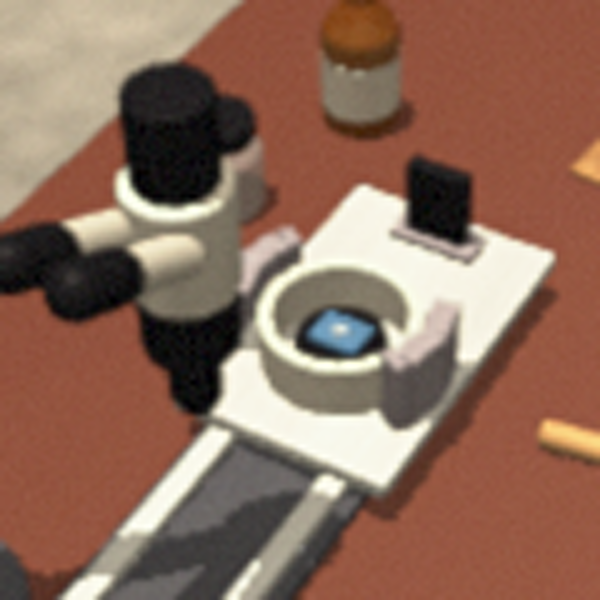

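```bash
python3 - <<'E'
from h import *
t=env.calibration('top');s=env.calibration('side')
T=lambda x,y,z:atz(t,205+(x-3.5)/8,150+(y-3.5)/8,z)
S=lambda x,y,z:atz(s,190+(x-2)/5,120+(y-2)/5,z)
print('top spot',T(560,275,.068),'ring',T(563,273,.085),'head',T(128,156,.385))
print('side spot',S(342,328,.068),'tip',S(195,399,.15),'cap',S(171,88,.385))
for P in([.609,.0225,.085],[.609,.19,.385],):print((proj(t,P)-[205,150])*8+3.5)
for P in([.609,.0225,.068],[.609,.19,.385],[.609,.19,.15]):print((proj(s,P)-[190,120])*5+2)
E
```

```text
top spot [0.6109 0.0234 0.068 ] ring [0.6097 0.0231 0.085 ] head [0.6101 0.1933 0.385 ]
side spot [0.6087 0.0186 0.068 ] tip [0.6116 0.1894 0.15  ] cap [0.607  0.1895 0.385 ]
[564.3579 274.7142]
[137.2799 159.2536]
[338.8169 331.28  ]
[167.2785  87.3358]
[198.0276 401.1663]
```

Both cameras agree on the geometry. The spot is at y≈0.022 and the objective at about 0.192, so the travel is about 0.170. I'll go to the tab.

In the tool's units: -0.0494 m is -0.7904, 0.0264 m is 0.4224.

```bash
echo '{"x": [0.4224, 0.4224, 0.4224, 0.4224, 0.4224, 0, 0, 0, 0], "y": [-0.7904, -0.7904, -0.7904, -0.7904, -0.7904, 0, 0, 0, 0], "z": [0, 0, 0, 0, 0, 0, 0.64, 0, 0], "wx": [0, 0, 0, 0, 0, 0, 0, 0, 0], "wy": [0, 0, 0, 0, 0, 0, 0, 0, 0], "wz": [0, 0, 0, 0, 0, 0, 0, 0, 0]}' | python3 drive.py
python3 - <<'E'
from h import *
import cv2
o=env.get_obs();c=env.calibration('wrist');w=env.get_image('wrist')[:,:,::-1]
np.save('pics/w6.npy',c,allow_pickle=True)
cv2.imwrite('pics/w6.png',cv2.resize(w,(800,600),interpolation=cv2.INTER_CUBIC))
print(o['t'],o['eef_pos'],o['ee_rot'])
for y in(-.13,-.114):print(proj(c,[.585,y,.11])*1.5625,proj(c,[.635,y,.11])*1.5625)
print(proj(c,[.61,.0225,.068])*1.5625)
E
```

```text
t: 17.05
eef_pos: [0.6099, -0.1232, 0.2143]
ee_rot: [[1.0, 0.001, 0.001], [0.001, -1.0, -0.0], [0.001, 0.0, -1.0]]
contact_force: [0.2, -0.9, 0.1]
opening: 0.0855
grasp_force: 0.0
17.05 [ 0.6099 -0.1232  0.2143] [[ 1.      0.0014  0.0007]
 [ 0.0014 -1.     -0.0001]
 [ 0.0006  0.0001 -1.    ]]
[410.07   351.6519] [411.0015 266.9529]
[382.1073 351.6204] [381.0814 266.9216]
[172.0698 287.5539]
```

View pics/w6.png

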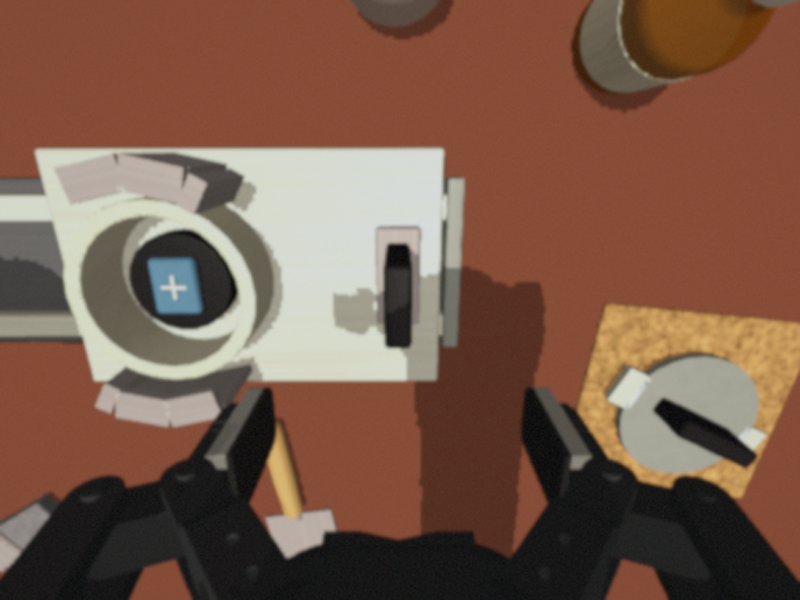

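The cross is at (174,288), the tab is centred at px 398 between the fingers, and the lid sits upright mid-pad. I'll grip the tab.

In the tool's units: 0.05 m is 0.8, 0.04 m is 0.64.

```bash
echo '{"x": [0, 0, 0, 0, 0, 0], "y": [0, 0, 0, 0, 0, 0], "z": [0.8, 0.64, 0.32, 0.144, 0, 0], "wx": [0, 0, 0, 0, 0, 0], "wy": [0, 0, 0, 0, 0, 0], "wz": [0, 0, 0, 0, 0, 0]}' | python3 drive.py; echo '{"x": [0, 0, 0, 0, 0, 0], "y": [0, 0, 0, 0, 0, 0], "z": [0, 0, 0, 0, 0, 0], "wx": [0, 0, 0, 0, 0, 0], "wy": [0, 0, 0, 0, 0, 0], "wz": [0, 0, 0, 0, 0, 0]}' | python3 drive.py 0.005 60; python3 -c "
from h import *
o=env.get_obs();print(o['t'],o['eef_pos'])"
```

```text
t: 17.85
eef_pos: [0.6108, -0.1225, 0.096]
ee_rot: [[1.0, 0.002, 0.003], [0.002, -1.0, -0.0], [0.003, 0.0, -1.0]]
contact_force: [-0.2, 1.1, -0.2]
opening: 0.0851
grasp_force: 0.0
t: 18.6
eef_pos: [0.6098, -0.1225, 0.0945]
ee_rot: [[1.0, 0.002, 0.0], [0.002, -1.0, -0.0], [0.0, 0.0, -1.0]]
contact_force: [-2.1, -1.4, 2.5]
opening: 0.0157
grasp_force: 59.3
18.6 [ 0.6098 -0.1225  0.0945]
```

```bash
echo '{"x": [0, 0, 0, 0, 0, 0], "y": [-0.16, -0.24, -0.32, -0.32, -0.32, 0], "z": [0, 0, 0, 0, 0, 0], "wx": [0, 0, 0, 0, 0, 0], "wy": [0, 0, 0, 0, 0, 0], "wz": [0, 0, 0, 0, 0, 0]}' | python3 drive.py; echo '{"x": [0, 0, 0, 0, 0, 0, 0, 0], "y": [-0.32, -0.32, -0.32, -0.24, -0.16, 0, 0, 0], "z": [0, 0, 0, 0, 0, 0, 0, 0], "wx": [0, 0, 0, 0, 0, 0, 0, 0], "wy": [0, 0, 0, 0, 0, 0, 0, 0], "wz": [0, 0, 0, 0, 0, 0, 0, 0]}' | python3 drive.py
python3 - <<'E'
from h import *
import cv2
from scipy import ndimage
o=env.get_obs();print(o['t'],o['eef_pos'],o['contact_force'])
for n in('wrist','side'):
    c=env.calibration(n);im=env.get_image(n);cv2.imwrite(f'pics/{n}7.png',im[:,:,::-1])
    h=cv2.cvtColor(im,cv2.COLOR_RGB2HSV);m=((h[...,0]>90)&(h[...,0]<120)&(h[...,1]>70)&(h[...,2]>80)).astype(np.uint8)
    k,_,st,ce=cv2.connectedComponentsWithStats(m)
    for i in range(1,k):
        if st[i,4]>15:
            P=atz(c,*ce[i],.068)
            if np.hypot(P[0]-.61,P[1]-.19)<.15: print(n,ce[i],st[i],P)
E
```

```text
t: 19.35
eef_pos: [0.6095, -0.0346, 0.0944]
ee_rot: [[1.0, 0.005, -0.0], [0.005, -1.0, 0.002], [-0.0, -0.002, -1.0]]
contact_force: [-2.2, 4.5, 4.2]
opening: 0.0153
grasp_force: 59.9
t: 20.35
eef_pos: [0.6092, 0.048, 0.0944]
ee_rot: [[1.0, 0.002, -0.0], [0.002, -1.0, 0.001], [-0.0, -0.001, -1.0]]
contact_force: [-4.5, 1.9, 5.8]
opening: 0.0149
grasp_force: 60.1
20.35 [0.6092 0.048  0.0944] [-4.5403  1.8761  5.7557]
wrist [ 22.3323 240.1437] [   0  212   49   55 1983] [0.6118 0.1876 0.068 ]
side [231.0769 218.4462] [225 214  13  10  65] [0.6064 0.1931 0.068 ]
```

```bash
python3 - <<'E'
from h import *
import cv2
s=env.calibration('side');c=env.calibration('top')
g=cv2.cvtColor(cv2.imread('pics/s5.png'),cv2.COLOR_BGR2GRAY).astype(float)
def edges(r,x0,x1,th):
    xs=np.where(r[x0:x1]<th)[0]+x0; return xs[0],xs[-1]
def onplane(u,v,X=.610):
    p,d=ray(s,190+(u-2)/5,120+(v-2)/5);return p+d*(X-p[0])/d[0]
for y in(90,100,120,140,160,370,380,390,400): 
    a,b=edges(g[y],100 if y<200 else 140,225 if y<200 else 235,75);print(y,a,b,onplane((a+b)/2,y))
b=cv2.imread('pics/t5.png');g=cv2.cvtColor(b,cv2.COLOR_BGR2GRAY).astype(float)
for y in range(95,240,20): print(y,edges(g[y],40,230,95))
# predicted silhouettes: cap circles for a few radii
for z in(.385,.30):
  for r in(.024,.026,.033):
    q=np.array([(proj(c,[.610+r*np.sin(t),.1925+r*np.cos(t),z])-[205,150])*8+3.5 for t in np.linspace(0,6.28,90)]);print(z,r,q.min(0),q.max(0))
h=cv2.cvtColor(b,cv2.COLOR_BGR2HSV);m=(h[...,0]>90)&(h[...,0]<120)&(h[...,1]>70);m[:,:500]=0;m[:,620:]=0
yy,xx=np.where(m);print('blue',(xx.min()+xx.max())/2,(yy.min()+yy.max())/2,xx.mean(),yy.mean())
E
```

```text
90 122 218 [0.61   0.1866 0.3808]
100 121 224 [0.61   0.1853 0.3735]
120 119 224 [0.61   0.1878 0.3621]
140 122 224 [0.61   0.1882 0.349 ]
160 123 220 [0.61   0.1912 0.3376]
370 162 218 [0.61   0.1935 0.1796]
380 168 218 [0.61   0.1916 0.1694]
390 168 219 [0.61   0.1921 0.1611]
400 172 215 [0.61   0.1931 0.1533]
95 (np.int64(97), np.int64(174))
115 (np.int64(80), np.int64(179))
135 (np.int64(66), np.int64(229))
155 (np.int64(60), np.int64(195))
175 (np.int64(61), np.int64(201))
195 (np.int64(73), np.int64(202))
215 (np.int64(84), np.int64(193))
235 (np.int64(102), np.int64(224))
0.385 0.024 [61.5225 88.4384] [198.9342 224.305 ]
0.385 0.026 [55.7975 82.8018] [204.6596 229.9907]
0.385 0.033 [35.7593 63.0898] [224.6977 249.907 ]
0.3 0.024 [ 81.0948 127.9779] [209.3835 254.969 ]
0.3 0.026 [ 75.7498 122.7079] [214.7288 260.2817]
0.3 0.033 [ 57.042 104.277] [233.4367 278.8902]
blue 559.0 277.0 558.9060007595898 277.4508165590581
```

```bash
python3 - <<'E'
from h import *
import cv2
s=env.calibration('side')
def blue(im):
    h=cv2.cvtColor(im,cv2.COLOR_BGR2HSV);m=(h[...,0]>90)&(h[...,0]<120)&(h[...,1]>70)&(h[...,2]>80);return m
big=cv2.imread('pics/s5.png');m=blue(big);m[:280]=0;yy,xx=np.where(m);print('before',190+(xx.mean()-2)/5,120+(yy.mean()-2)/5,xx.min(),xx.max(),yy.min(),yy.max(),len(xx)/25)
im=cv2.imread('pics/side7.png');big=cv2.resize(im[120:240,190:310],None,fx=5,fy=5,interpolation=cv2.INTER_CUBIC)
m=blue(big);m[:350]=0;m[:,300:]=0;yy,xx=np.where(m);print('now',190+(xx.mean()-2)/5,120+(yy.mean()-2)/5,xx.min(),xx.max(),yy.min(),yy.max(),len(xx)/25)
for y in range(yy.min(),yy.max()+1,5): r=xx[yy==y];print(y,r.min(),r.max())
print('tip now')
g=cv2.cvtColor(big,cv2.COLOR_BGR2GRAY)
for y in range(330,425,8):
    x=np.where(g[y,140:235]<75)[0]+140; print(y,x.min() if len(x) else '',x.max() if len(x) else '')
# white cross inside the blue
P=np.array([.610,.1925,0])
for y in(.0225,.193,.203):print('spot',y,proj(s,[.610,y,.068]),(proj(s,[.61,y,.068])-[190,120])*5+2)
for z in(.15,.17,.2):print('axis',z,(proj(s,[.61,.193,z])-[190,120])*5+2)
E
```

```text
before 257.72361581920904 186.0786440677966 307 374 310 355 70.8
now 230.84165126309304 218.4653111521873 174 239 468 518 64.92
468 194 199
473 188 206
478 185 219
483 182 232
488 178 238
493 175 239
498 174 237
503 180 232
508 191 228
513 202 224
518 213 219
tip now
330 140 234
338 140 234
346 142 234
354 145 228
362 151 220
370 162 218
378 167 218
386 170 218
394 171 218
402 180 214
410 148 207
418  
spot 0.0225 [257.1163 185.7573] [337.5813 330.7867]
spot 0.193 [230.1589 217.9958] [202.7943 491.9792]
spot 0.203 [228.4252 220.0691] [194.126  502.3457]
axis 0.15 [193.9248 403.6806]
axis 0.17 [191.6177 380.7121]
axis 0.2 [188.0418 345.1138]
```

The travel so far is 0.1705. To check alignment, I'll let go, back away and look along +x from the robot's side. That puts the cross and the objective in the same column.

The manual's scale: shifts go in shares of 62.5 mm and turns go in units of 0.05 rad. Converting my numbers, -0.05 m is -0.8, -0.03 m is -0.48, -0.185 rad is -3.7.

```bash
echo '{"x": [0, 0, 0, 0], "y": [0, 0, 0, 0], "z": [0, 0, 0, 0], "wx": [0, 0, 0, 0], "wy": [0, 0, 0, 0], "wz": [0, 0, 0, 0]}' | python3 drive.py 0.085 20; echo '{"x": [0, 0, 0, 0, -0.8, -0.8, -0.8], "y": [0, 0, 0, 0, 0, 0, 0], "z": [-0.48, -0.8, -0.8, -0.32, 0, 0, 0], "wx": [0, 0, 0, 0, 0, 0, 0], "wy": [0, 0, 0, 0, 0, 0, 0], "wz": [0, 0, 0, 0, 0, 0, 0]}' | python3 drive.py; echo '{"x": [0, 0, 0, 0, 0, 0, 0, 0, 0], "y": [0, 0, 0, 0, 0, 0, 0, 0, 0], "z": [0, 0, 0, 0, 0, 0, 0, 0, 0], "wx": [0, 0, 0, 0, 0, 0, 0, 0, 0], "wy": [0, 0, 0, 0, 0, 0, 0, 0, 0], "wz": [-3.7, -3.7, -3.7, -3.7, -3.7, -3.7, -3.7, -3.7, -3.7]}' | python3 drive.py; echo '{"x": [0, 0, 0, 0, 0, 0, 0, 0, 0], "y": [0, 0, 0, 0, 0, 0, 0, 0, 0], "z": [0, 0, 0, 0, 0, 0, 0, 0, 0], "wx": [0, 0, 0, 0, 0, 0, 0, 0, 0], "wy": [0, 0, 0, 0, 0, 0, 0, 0, 0], "wz": [-3.7, -3.7, -3.7, -3.7, -3.7, -3.7, -3.7, -3.7, 0]}' | python3 drive.py; python3 -c "
from h import *
o=env.get_obs();print(o['t'],o['eef_pos'],o['ee_rot'],o['joint_positions'])"
```

```text
t: 20.95
eef_pos: [0.6095, 0.0474, 0.0942]
ee_rot: [[1.0, 0.002, 0.0], [0.002, -1.0, 0.0], [0.0, -0.0, -1.0]]
contact_force: [0.9, -0.5, 0.7]
opening: 0.0847
grasp_force: 0.0
t: 21.82
eef_pos: [0.458, 0.0474, 0.2441]
ee_rot: [[1.0, 0.002, 0.0], [0.002, -1.0, 0.0], [0.0, -0.0, -1.0]]
contact_force: [0.0, -0.2, 1.0]
opening: 0.085
grasp_force: 0.0
t: 22.95
eef_pos: [0.4595, 0.0474, 0.2444]
ee_rot: [[-0.102, 0.995, 0.0], [0.995, 0.102, -0.0], [-0.0, 0.0, -1.0]]
contact_force: [0.1, 0.4, -0.2]
opening: 0.0848
grasp_force: 0.0
t: 24.08
eef_pos: [0.4594, 0.0473, 0.2443]
ee_rot: [[-1.0, -0.004, 0.0], [-0.004, 1.0, -0.0], [-0.0, -0.0, -1.0]]
contact_force: [-0.8, 0.5, -0.6]
opening: 0.085
grasp_force: 0.0
24.075 [0.4594 0.0473 0.2443] [[-1.     -0.0042  0.0003]
 [-0.0042  1.     -0.0001]
 [-0.0003 -0.0001 -1.    ]] [ 0.4724  0.072  -0.6694  1.7792  0.0464  1.3059  1.3671]
```

```bash
echo '{"x": [0, 0, 0, 0, 0, 0], "y": [0.768, 0.768, 0.768, 0, 0, 0], "z": [0, 0, 0, 0, 0, 0], "wx": [0, 0, 0, 0, 0, 0], "wy": [0, 0, 0, 0, 0, 0], "wz": [0, 0, 0, 0, 0, 0]}' | python3 drive.py
python3 - <<'E'
from h import *
import cv2
c=env.calibration('wrist');ims=[env.get_image('wrist').astype(float)]
ims+= [env.get_image('wrist').astype(float) for _ in range(2)]
c2=env.calibration('wrist');print(c['position'],c2['position'])
im=np.mean(ims[1:],0).astype(np.uint8)[:,:,::-1];cv2.imwrite('pics/w8.png',im);np.save('pics/w8.npy',c2,allow_pickle=True)
for z in(.15,.16,.18,.2):print(z,proj(c2,[.61,.193,z]))
print('spot',proj(c2,[.61,.193,.068]),proj(c2,[.61,.203,.068]))
h=cv2.cvtColor(im,cv2.COLOR_BGR2HSV);m=((h[...,0]>90)&(h[...,0]<120)&(h[...,1]>70)&(h[...,2]>60)).astype(np.uint8)
k,_,st,ce=cv2.connectedComponentsWithStats(m)
for i in range(1,k):
    if st[i,4]>40: print(ce[i],st[i])
g=cv2.cvtColor(im,cv2.COLOR_BGR2GRAY)
for y in range(0,100,8): print(y,g[y,200:312:4])
E
```

```text
t: 24.82
eef_pos: [0.4591, 0.1899, 0.2441]
ee_rot: [[-1.0, -0.001, -0.0], [-0.001, 1.0, -0.001], [0.0, -0.001, -1.0]]
contact_force: [0.2, 0.1, -0.0]
opening: 0.0847
grasp_force: 0.0
[0.3746 0.1898 0.3668] [0.3745 0.19   0.3669]
0.15 [257.0159 341.6234]
0.16 [257.102  350.1898]
0.18 [257.2935 369.233 ]
0.2 [257.5158 391.3349]
spot [256.4801 288.3392] [264.2714 288.3505]
[256.4351 285.3607] [245 273  24  27 524]
0 [94 93 93 94 95 94 93 94 94 93 94 93 93 94 94 94 92 93 92 93 93 94 92 91
 94 92 92 93]
8 [94 93 94 94 93 93 94 94 93 94 92 93 94 93 94 94 94 94 93 93 93 92 92 93
 93 94 93 94]
16 [93 94 92 94 94 93 93 94 92 93 94 93 93 93 93 93 94 94 95 94 93 93 93 94
 94 93 95 92]
24 [94 93 94 94 94 95 95 94 94 95 94 94 94 95 94 93 94 95 94 92 94 94 93 94
 93 95 95 93]
32 [91 93 94 92 93 94 95 93 94 93 95 93 94 94 94 95 94 93 93 94 94 95 93 94
 93 92 94 86]
40 [ 61  83  95  93  94  93  94  94  95  94  94  93  94  94  94  93  93  95
  95  95  94  94  95  95  91  96 169 189]
48 [ 58  60  76  94  94  94  93  94  94  95  94  95  94  94  94  93  93  94
  95  95  94  93  85 100 146 138 191 199]
56 [ 58  60  60  58  82  92  95  94  94  94  94  94  93  94  94  93  93  95
  95  88  94 145 143 146 145 144 128 190]
64 [ 59  59  60  60  58  60  89  95  95  93  95  94  94  94  94  94  92  89
 139 146 144 147 151 153 148 141 149 119]
72 [ 59  59  61  60  59  59  58  84  95  94  94  94  95  94  85 140 146 155
 147 146 149 139 144 148 140 142 142 144]
80 [ 59  58  59  60  60  59  59  59  73  93  94  94  94  95  93 100 144 145
 146 143 141 149 143 144 144 148 142 105]
88 [ 59  60  59  59  60  59  60  60  60  62  94  95  94  94  95  94  93 151
 151 146 144 148 143 133 108  93  95  95]
96 [ 61  59  60  61  59  59  60  60  62  60  61  92  93  94  94  95  95  89
 141 144 137 106  94  95  94  94  94  94]
```

```bash
echo '{"x": [0, 0, 0, 0, 0, 0], "y": [0, 0, 0, 0, 0, 0], "z": [0, 0, 0, 0, 0, 0], "wx": [0, 0, 0, 0, 0, 0], "wy": [-2, -2, -2, 0, 0, 0], "wz": [0, 0, 0, 0, 0, 0]}' | python3 drive.py
cat > m.py <<'E'
from h import *
import cv2
ims=[env.get_image('wrist').astype(float) for _ in range(3)];c=env.calibration('wrist')
im=np.mean(ims[1:],0).astype(np.uint8)[:,:,::-1].copy();cv2.imwrite('pics/w9.png',im);np.save('pics/w9.npy',c,allow_pickle=True)
for z in(.15,.155,.16,.18,.2):print(z,proj(c,[.61,.193,z]))
print('spot',proj(c,[.61,.193,.068]),proj(c,[.61,.203,.068]))
h=cv2.cvtColor(im,cv2.COLOR_BGR2HSV);m=((h[...,0]>90)&(h[...,0]<120)&(h[...,1]>70)&(h[...,2]>60)).astype(np.uint8)
k,_,st,ce=cv2.connectedComponentsWithStats(m)
for i in range(1,k):
    if st[i,4]>40: print(ce[i],st[i])
g=cv2.cvtColor(im,cv2.COLOR_BGR2GRAY)
r0=int(proj(c,[.61,.193,.15])[1])
for y in range(r0-14,min(r0+70,384),6): print(y,g[y,222:292:2])
E
python3 m.py
```

```text
t: 25.72
eef_pos: [0.4593, 0.1912, 0.2444]
ee_rot: [[-0.956, -0.004, 0.294], [-0.004, 1.0, 0.002], [-0.294, 0.001, -0.956]]
contact_force: [0.6, 0.5, 0.7]
opening: 0.0845
grasp_force: 0.0
0.15 [255.4954 287.6472]
0.155 [255.5139 291.6375]
0.16 [255.5329 295.7346]
0.18 [255.6145 313.2822]
0.2 [255.7059 332.9343]
spot [255.248  234.4366] [262.7233 234.4508]
[255.0584 230.7191] [244 220  24  24 445]
273 [96 90 79 78 80 81 80 82 84 85 84 86 85 87 88 89 90 91 90 91 89 88 87 84
 87 86 87 87 89 94 94 94 96 96 96]
279 [ 96  87  87 133 163 150 124  96  88  86  85  84  85  83  81  78  76  78
  78  81  86  86  86  86  88  88  91  92  88  94  96  96  96  95  96]
285 [ 99 144 175 181 174 160 178 180 180 179 178 152  71  18  13  16  16  12
  10  13  13  40 130 174 180 179 180 180 154 108  95  95  95  95  95]
291 [ 96  96  94  97  94  98 101 108 110 108  67  19  13  14  18  15  12  17
  12  13  15  11  12  51 103 110 107 103  98  95  97  95  95  94  95]
297 [95 95 95 96 96 96 95 94 91 52 15 13 14 16 16 14 13 15 12 15 12 15 15 14
 31 82 94 95 96 95 95 95 94 95 95]
303 [95 95 96 95 95 94 95 95 87 41 
[... 377 characters left out ...]

  14  15  14  17  12   8  15  14  39  82 107 111 110 109 110 111 112]
327 [155 155 153 133  73  24  17  15  16  17  15  18  19  17  16  15  14  16
  18  11  18  17  18  14  16  12  16  18  20  42 108 150 157 157 159]
333 [139 121  48  14  17  15  13  14  13  16  17  15  15  18  14  16  13  15
  16  15  16  15  16  13  16  14  13  12  14  15  11  18  85 136 141]
339 [90 57 22 14 18 15 17 15 13 18 15 18 18 13 15 12 16 14 17 14 12 15 17 14
 17 14 15 16 15 17 14 16 30 78 92]
345 [20 22 24 22 22 22 19 21 22 22 22 22 21 20 25 21 22 24 20 21 20 24 23 21
 22 23 22 22 22 19 21 24 22 22 24]
351 [21 17 21 20 21 21 21 18 22 21 20 20 20 22 21 21 21 21 20 20 19 18 20 20
 21 22 20 22 21 21 20 21 22 21 23]
```

```bash
python3 - <<'E'
import cv2,numpy as np
im=cv2.imread('pics/w9.png').astype(int)
print(im[220:244:1,242:270,2])
E
```

```text
[[ 26  24  27  30  34  40  40  39  42  39  36  40  39  37  37  39  38  39
   40  38  38  39  37  37  30  26  24  25]
 [ 23  27  31  40  46  47  50  50  51  50  50  49  48  49  49  48  50  49
   48  49  49  48  47  45  38  30  27  24]
 [ 22  27  37  49  56  56  58  57  58  58  58  58  57  57  59  58  57  58
   59  57  57  58  57  53  44  34  25  24]
 [ 27  29  42  54  61  64  65  64  63  65  64  62  64  63  63  64  63  61
   66  64  64  65  63  59  51  37  27  25]
 [ 24  28  45  56  63  68  67  66  68  68  67  68  66  68  65  67  67  68
   66  68  67  67  66  62  53  40  28  25]
 [ 27  31  42  58  64  68  67  68  67  68  69  68  67  67  68  66  66  67
   67  68  67  69  67  64  55  40  28  23]
 [ 24  29  43  59  65  66  68  68  67  67  68  68  67  68  69  68  68  67
   67  68  68  68  67  64  54  41  30  23]
 [ 26  31  42  55  65  66  67  68  67  67  67  69  70  70  69  69  67  68
   67  68  69  67  67  62  54  39  27  23]
 [ 21  30  40  56  64  67  67  66  67  69  68  72  78  85  84  75  70  67
   68  68  68  67  67  62  53  38  25  22]
 [ 25  28  41  56  65  64  67  69  66  68  67  
[... 1008 characters left out ...]
 38  39  46  55  64  68  68  68  66  69  68  76  97 117 112  91  74  67
   67  68  68  67  66  58  46  32  24  24]
 [ 38  39  47  62  72  75  76  75  72  69  69  70  79  86  85  75  68  67
   68  66  66  67  66  58  45  31  25  25]
 [ 37  41  49  69  82  89  91  87  80  72  68  68  68  68  70  68  68  67
   68  67  66  69  65  58  42  29  23  25]
 [ 43  41  49  64  82  92  95  94  85  75  68  64  64  65  64  63  63  62
   64  62  62  62  59  52  38  29  30  35]
 [ 62  53  48  59  71  80  83  82  78  69  63  59  57  57  56  54  55  54
   52  51  50  52  50  45  38  38  48  60]
 [ 88  76  68  64  63  62  62  62  60  54  53  50  45  46  46  45  43  43
   41  39  41  41  46  51  59  68  79  91]]
```

The cross (column 255.4) and the objective axis (column 255.3) coincide to about 0.5 mm, with the robot clear of everything. I'll hand in.

```bash
python3 -c "
from plant import env
print(env.hand_in(), env.get_obs()['t'])"
```

```text
the job is handed in; nothing more can be done
the job is handed in; nothing more can be done
```

The lid is off and upright on the middle of the pad, the cross measures within about 0.5 mm of the objective's axis, and the job was handed in at about 26 s with the robot clear of everything; no verdict was returned.

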